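# Refit the lamp power module and latch its bail

### The arm

A 7-joint arm with a two-finger parallel gripper is mounted at the origin on the work surface. World frame = base frame: x ahead of the robot, y to its left, z up, the work surface at z = 0. Lengths are in m, angles in rad, forces in N, time in s.
With the tool pointing down it reaches from about 0.4 to 0.925 m from the base axis. Payload 4.1 kg.
Tool frame: the origin (TCP) lies midway between the tips of the shut fingers; the grasp point (between the pads) lies 19 mm behind it (r.grip_point_offset is the z of the grasp point in the tool frame, in m); z points along the fingers, y is the line along which they close (so a half turn about z gives the same grasp; the last joint's range is limited). The gripper opens to 85 mm and grips with 20 to 120 N. Pads are 22 mm wide; open, the fingers measure 114 mm over their backs; the gripper's body (76 mm by 85 mm) begins 54 mm behind the grasp point. The pads swing forward as they close: fully open they stand 13 mm farther back than shut.
Start: joints at [-1.406, 0.398, 0.045, 1.537, -0.019, 1.207, -0.051], TCP at [0.169, 0.628, 0.231] pointing down, gripper open.
Joint ranges: [-2.82, 2.82], [-0.49, 2.23], [-1.37, 1.46], [0, 2.46], [-1.36, 4.5], [0.23, 2], [-2.94, 2.94]. Speed limits (rad/s): [2.57, 2.57, 3.14, 3.14, 3.14, 3.14, 3.14].

### API

Orientations are given as a rotation vector (axis times angle).
In Python, from workcell import r gives the robot as it stands.
- The arm moves only by the tool play_rows, never from a script. Its argument "deltas" is a list of rows, each a list of 2 entries, a list of its own where there are three numbers: the shift along the tool's x, y, z normalised to -1 to 1, where 1 is 60 mm, then the turn, a rotation vector about the tool's x, y, z normalised to -1 to 1, where 1 is 0.12 rad. A call has 1 to 5 rows; each row shifts and turns the commanded pose from where the row before left it, along the tool's axes as they then stand; what a row does not reach is not made up. A row lasts 1/8 s, in which the tool goes at most 62.5 mm and 10.7 degrees, less where a joint would pass 70% of its speed; a pose out of reach is approached as far as the arm can. A call with a number of a shift or a turn outside -1 to 1 is refused whole. A call with a gripper value outside its range is refused whole. "grip" is the opening, from -1 (shut) to 1 (fully open), set as the call begins (left out, the last holds). The fingers move at their own pace and stop on an object; the grip force is fixed at half the most. Time passes only in rows, so rows that do not move let the fingers close. It gives the time, the measured TCP pose, the force, the opening and the grip force at its end, in the units of the state.
- r.sense(): the state, without advancing time (a new reading comes with each control period).
- r.get_image(name): name is "scene" or "top" or "wrist"; returns a dict with "frame" (400x640x3 uint8, red, green, blue), "depth" (400x640 float32, m along the optical axis (not along the pixel's ray), 0 where there is no reading), "fov_y" (degrees; the focal length in pixels is half the picture's height over the tangent of half this angle, whatever the lens; pixels are square), "cx", "cy" (the principal point, pixels), "camera_from_world" (4x4, takes a point from world to camera coordinates). Camera axes: x right, y up, looking along -z (the intrinsics and any distortion apply to the point x, -y, -z); pixel columns grow to the right and rows downward; lengths in m; the calibration is good to about 2 mm. A picture is of the moment at which its call begins.
- r.finish_job(): hands the job in; it is judged then, once.
The state is a dict: "clock": time; "joints": joint angles; "qvel": joint speeds; "tau": joint torques, N m; "tool_pos": TCP position; "tcp_rot": TCP orientation; "wrist_force": force on the tool from outside, world axes, zero at the start; "torque": the same for the moment, N m; "gripper_width": opening from 0.0 (shut) to 1.0 (fully open); "finger_force": force on a finger pad.
Only numpy, scipy, OpenCV 4.12 (cv2) and the standard library are available. Lean on these libraries where they do the work, as an engineer would, in place of code of your own. Each camera call takes 0.05 s, during which the arm holds its last target. There are 200 camera calls.

### The job

Put the small grey module with the flat grip rib into the open bay of the cream lamp power unit, without dropping it in, and press it down until its top is flush with the unit's top. Then swing the hinged wire bail over the module and down until its crossbar rests fully home in the catch on the opposite edge. Leave the larger module with the round knob where it is.

Things in the scene. Friction and masses are not known exactly. Their poses are not given: they have to be found in the camera images.
- module: Loose grey block 120 (own x) x 64 (own y) x 38 mm high, 0.25 kg, with a black upright grip rib on the middle of its top: 26 mm thick (own x), 44 mm long (own y), 36 mm high, so the rib's top is 74 mm above the underside. Origin: centre of its underside, z up. It fits the bay either way round (half turn), its long side along the bay's long side.
- unit: The lamp power unit: fixed cream steel box 170 (x) x 190 (y) x 60 mm high with an open bay in its top; it stands in different places and yaws. Origin: centre of its underside. x: along the bay's long side, y: towards the bail's hinge, z up. Nothing but lugs, forks and bail (see below) stands above its top.
- bay (a point): Centre of the bay's mouth, level with the unit's top face (60 mm above the table); axes are the unit's. The bay is 125 x 69 mm with a 3 mm bevel round the mouth. Its stiff floor plate holds an unpressed module 8 mm proud; pressed home, the module's underside is 38 mm below this point and its top flush.
- contact_plate (a joint): Copper plate forming the floor of the bay, slides down in m: 0 = raised (plate top 30 mm below the mouth), 0.008 = pressed home (38 mm below). Stiff: moves only under about 14 N in all (weight of the module included) and stays where it is left.
- bail (a joint): Hinge angle of the wire bail in rad: 0 = closed, flat over the unit with its crossbar in the catch; pi/2 = upright; starts at 1.7 to 2.15, leaning outwards. Stays at any angle (friction 0.22 N m, about 2 N at the crossbar); end stops at 0 and 2.3. It meets an unpressed module at about 0.15 rad.
- bail_hinge (a point): Middle of the bail's hinge axis (along the unit's x): 66 mm from the bay's centre towards the unit's +y, 8 mm above the top face. Axes are the unit's. The crossbar's centre lies, relative to this point, at y = -130 mm cos(angle), z = +130 mm sin(angle). Lugs at 62 mm either side stand 20 mm above the top face.
- bail_grip (a point): Centre of the bail's crossbar, on its axis, which runs along the unit's x. The bail is a U of 10 mm steel wire, two arms 130 mm long and 96 mm apart (centres); the middle 44 mm of the crossbar is a 14 mm thick round sleeve. The gap between the arms is open, so fingers can straddle the crossbar. This point moves with the bail.
- catch (a point): Where the crossbar's centre rests when the bail is closed: 64 mm from the bay's centre towards the unit's -y, 8 mm above the top face. Two steel forks, 36 mm either side of this point along x, 10 mm wide, up to 20 mm high, take the crossbar; the middle between them is free. Axes are the unit's.
- large_module: Bystander: loose grey block 150 x 90 x 46 mm with a round black knob 34 mm wide, 26 mm high on top; too big for the bay. Origin: centre of its underside.

How it is judged:
On the way:
1. the module is pressed flush into the bay while the bail is still open (above 0.6 rad) (z of module in the frame of bay below -0.0355 m and horizontal distance between module and bay below 0.008 m and angle between module's own z axis and vertical below 0.06 rad and value of joint bail above 0.6 rad), for 0.2 s.
At the end, for the whole second after the job is handed in: The module sits in the bay with its top within 2.5 mm of flush, upright within 0.06 rad, within 8 mm of the bay's centre and at rest, and the bail is closed to within 0.05 rad, its crossbar in the catch (z of module in the frame of bay below -0.0355 m and horizontal distance between module and bay below 0.008 m and angle between module's own z axis and vertical below 0.06 rad and value of joint bail below 0.05 rad and linear speed of module below 0.02 m/s); the robot touches nothing.
It fails at once if the larger module is moved by more than 30 mm (distance of large_module from where it was at the start of the episode above 0.03 m).
It fails at once if the module falls into the bay (faster than 0.7 m/s within 50 mm above it) (horizontal distance between module and bay below 0.04 m and z of module in the frame of bay below 0.05 m and linear speed of module above 0.7 m/s).
It also fails if it takes over 64 s, if anything falls off the work surface, if the arm or the gripper's body presses on something with over 40 N, if the wrist force passes 120 N, or if a joint passes its speed limit or range.

## Working session

There is one attempt and no reset: what is moved stays moved. The work goes in short steps, Python scripts to look and compute and a tool call to move; the robot and the scene stay as the last step left them, time stands still between calls to the robot, and variables do not carry over. Pictures are saved under pics/ and viewed, at most 10 in all, crops included, and the job is handed in when it is done.

Besides the shell and the picture viewer there is one more tool, called after "Emit:" as name(argument=value, ...), one argument or row to a line, values as JSON. play_rows: Moves the arm, as the interface text tells. Scaled input: -1 to 1 covers 60 mm each way for a shift and 0.12 rad each way for a turn. Its arguments: {"type":"object","properties":{"deltas":{"type":"array","items":{"type":"array"}},"grip":{"type":"number"}},"required":["deltas"]}

```bash
ls; mkdir -p pics; cat > h.py <<'E'
import numpy as np, cv2
from workcell import r
from scipy.spatial.transform import Rotation as R
def world(im):
    d=im["depth"]; h,w=d.shape; f=h/2/np.tan(np.radians(im["fov_y"])/2)
    v,u=np.mgrid[:h,:w]
    P=np.stack([(u-im["cx"])/f*d,-(v-im["cy"])/f*d,-d,np.ones_like(d)],-1)
    return (P@np.linalg.inv(im["camera_from_world"]).T)[...,:3]
def save(im,n): cv2.imwrite("pics/"+n,im["frame"][...,::-1])
E
python3 - <<'E'
from h import *
a=r.get_image("top");b=r.get_image("scene");
save(a,"top.png");save(b,"scene.png")
for i in(a,b): print({k:v for k,v in i.items() if k not in("frame","depth")})
np.savez("t.npz",W=world(a),d=a["depth"],f=a["frame"])
print(r.sense())
E
```

```text
pics
{'fov_y': 47.51748396035221, 'cx': 316.4268406405372, 'cy': 196.76862845981637, 'camera_from_world': array([[-1.41479044e-03, -9.99799229e-01,  1.99875040e-02,
        -3.05493389e-02],
       [ 9.94197340e-01,  7.43604869e-04,  1.07569032e-01,
        -5.41094997e-01],
       [-1.07562298e-01,  2.00237110e-02,  9.93996682e-01,
        -8.96390324e-01],
       [ 0.00000000e+00,  0.00000000e+00,  0.00000000e+00,
         1.00000000e+00]])}
{'fov_y': 46.640460053205, 'cx': 323.3854289107502, 'cy': 203.09996799403677, 'camera_from_world': array([[ 0.84976237,  0.52715528,  0.00335146, -0.45678932],
       [-0.35933572,  0.5745659 ,  0.73535832,  0.14198723],
       [ 0.38572239, -0.62608413,  0.6776702 , -1.22905898],
       [ 0.        ,  0.        ,  0.        ,  1.        ]])}
{'clock': 0.1, 'joints': array([-1.40598662,  0.3991177 ,  0.0450184 ,  1.53775628, -0.01870044,
        1.20690793, -0.05069804]), 'qvel': array([-0.00052876, -0.00093957, -0.00169821, -0.00340921, -0.00174995,
        0.00050447,  0.00026812]), 'tau': array([ 3.17710583e-03, -4.76264012e+01,  1.36989500e+00, -2.54953390e+01,
        1.17729907e-02,  4.88269870e-03,  7.80140965e-06]), 'tool_pos': array([0.1693103 , 0.62696803, 0.2303662 ]), 'tcp_rot': array([-4.12972122e-01, -3.11421087e+00,  2.77093590e-03]), 'wrist_force': array([ 0.06829941, -0.2657182 ,  0.06150299]), 'torque': array([ 0.01662114, -0.01849018, -0.00449311]), 'finger_force': 0.0, 'gripper_width': 0.9992639090394076}
```

View pics/top.png

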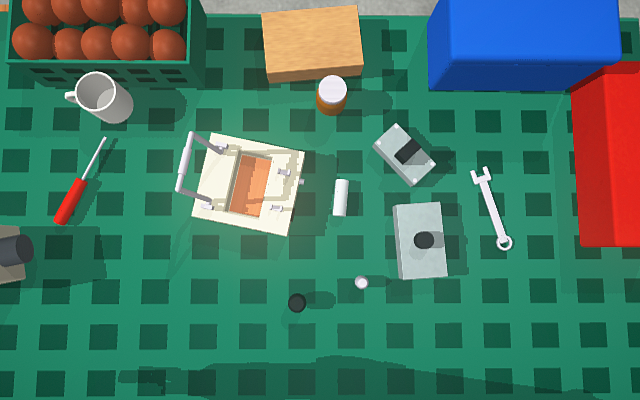

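View pics/scene.png

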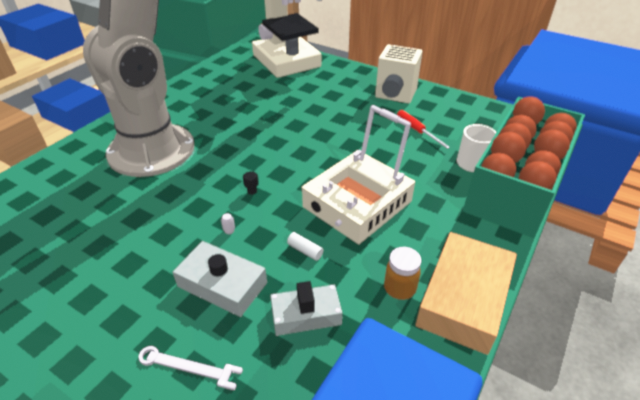

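The top view shows the module at about (404,154) with its black rib, the unit at about (248,185) with its bay at (250,185), the bail leaning left (+y) with its crossbar at about (185,160), and the large module at (420,240). Next I'll measure from depth.

```bash
python3 - <<'E'
from h import *
z=np.load("t.npz");W=z["W"]
def rect(box,lo,hi,name):
    u0,v0,u1,v1=box; m=np.zeros(W.shape[:2],bool); m[v0:v1,u0:u1]=1
    m&=(W[...,2]>lo)&(W[...,2]<hi)
    n,l,s,c=cv2.connectedComponentsWithStats(m.astype(np.uint8)); k=1+np.argmax(s[1:,4]); p=W[l==k]
    (c,sz,a)=cv2.minAreaRect((p[:,:2]*1000).astype(np.float32)); print(name,np.round(c,1),np.round(sz,1),round(a,1),"z",np.median(p[:,2]),len(p))
rect((180,120,315,245),.05,.068,"unit top")
rect((180,120,315,245),.02,.04,"bay floor")
rect((365,115,445,195),.03,.046,"module top")
rect((365,115,445,195),.064,.084,"rib top")
rect((365,195,460,285),.037,.055,"large top")
m=(W[...,2]>.11)&(W[...,2]<.25);m[:, :165]=0;m[:,215:]=0;m[:120]=0;m[230:]=0
p=W[m];print("bail high pts",len(p)); 
for q in np.argwhere(m)[::max(1,len(p)//15)]: print(q,np.round(W[tuple(q)],3))
E
```

```text
unit top [565.2 104.4] [190.2 170.5] 78.1 z 0.060035458529992924 5769
bay floor [566.5 106.1] [ 66.8 124.4] 78.0 z 0.030085357496585974 1936
module top [ 631.1 -212.4] [120.   65.6] 42.7 z 0.038075691892383134 1505
rib top [ 630.9 -212.2] [25.1 44.8] 44.7 z 0.07389857955364454 299
large top [ 453.7 -239.6] [149.9  90.7] 4.1 z 0.04609152534923744 3156
bail high pts 701
[131 190] [0.634 0.185 0.198]
[136 194] [0.627 0.18  0.192]
[139 196] [0.625 0.18  0.178]
[142 190] [0.615 0.184 0.199]
[145 186] [0.609 0.19  0.201]
[148 185] [0.604 0.191 0.203]
[153 182] [0.596 0.197 0.199]
[158 182] [0.587 0.196 0.203]
[163 182] [0.578 0.195 0.203]
[168 185] [0.571 0.191 0.2  ]
[174 178] [0.561 0.203 0.198]
[181 177] [0.549 0.203 0.201]
[188 176] [0.537 0.205 0.201]
[191 184] [0.534 0.196 0.182]
[194 186] [0.531 0.197 0.169]
[197 198] [0.53  0.186 0.125]
```

```bash
cat > go.py <<'E'
from h import *
import sys
# usage: go.py x y z yawdeg(of tool y axis, mod 180) -> remaining shift (60mm units, current tool axes) & turn (0.12 rad units)
def go(x,y,z,yaw=None):
    s=r.sense(); M=R.from_rotvec(s["tcp_rot"]).as_matrix(); p=s["tool_pos"]
    cur=np.arctan2(M[1,1],M[0,1])
    print("pos",p.round(4),"yaw y",np.degrees(cur).round(2),"tilt",M[:,2].round(3),"j",s["joints"].round(2),"F",s["wrist_force"].round(1),"w",round(s["gripper_width"],3),"t",s["clock"])
    tgt=M
    if yaw is not None:
        d=(np.radians(yaw)-cur+np.pi/2)%np.pi-np.pi/2; a=cur+d
        yv=np.array([np.cos(a),np.sin(a),0]); zv=np.array([0,0,-1.]); tgt=np.c_[np.cross(yv,zv),yv,zv]
        print("turn units",(R.from_matrix(M.T@tgt).as_rotvec()/.12).round(2))
    d=np.array([x,y,z])-p
    print("shift now-axes",(M.T@d/.06).round(2)," after-turn axes",(tgt.T@d/.06).round(2))
a=[float(v) for v in sys.argv[1:]]; go(*a)
E
python3 go.py .631 -.212 .16 43.5
```

```text
pos [0.1693 0.627  0.2304] yaw y 74.89 tilt [-0.    -0.002 -1.   ] j [-1.41  0.4   0.05  1.54 -0.02  1.21 -0.05] F [ 0.1 -0.3  0.1] w 0.999 t 0.1
turn units [-0.01  0.    4.57]
shift now-axes [-11.07 -11.49   1.19]  after-turn axes [-15.44  -4.04   1.17]
```

Emit:
play_rows(
  deltas=[
    [[0,0,0],[0,0,0.92]],
    [[0,0,0],[0,0,0.92]],
    [[0,0,0],[0,0,0.91]],
    [[0,0,0],[0,0,0.91]],
    [[0,0,0],[0,0,0.91]],
  ],
  grip=1,
)

```text
clock: 0.72
tool_pos: [0.1694, 0.6272, 0.2307]
tcp_rot: [1.246, 2.884, -0.002]
wrist_force: [0.4, -0.2, -0.6]
gripper_width: 1.0
finger_force: 0.0
```

Emit:
play_rows(
  deltas=[
    [[-0.86,-0.22,0],[0,0,0]],
    [[-0.86,-0.22,0],[0,0,0]],
    [[-0.86,-0.22,0],[0,0,0]],
    [[-0.86,-0.22,0],[0,0,0]],
    [[-0.86,-0.22,0],[0,0,0]],
  ],
)

```text
clock: 1.35
tool_pos: [0.2996, 0.393, 0.231]
tcp_rot: [-1.241, -2.886, 0.0]
wrist_force: [0.5, 0.3, 0.9]
gripper_width: 0.998
finger_force: 0.0
```

Emit:
play_rows(
  deltas=[
    [[-0.86,-0.22,0],[0,0,0]],
    [[-0.86,-0.22,0],[0,0,0]],
    [[-0.86,-0.22,0],[0,0,0]],
    [[-0.86,-0.22,0],[0,0,0]],
    [[-0.86,-0.22,0],[0,0,0]],
  ],
)

```text
clock: 1.98
tool_pos: [0.429, 0.1606, 0.2312]
tcp_rot: [-1.24, -2.886, -0.001]
wrist_force: [0.6, 0.6, -0.6]
gripper_width: 0.999
finger_force: 0.0
```

Emit:
play_rows(
  deltas=[
    [[-0.86,-0.22,0],[0,0,0]],
    [[-0.86,-0.22,0],[0,0,0]],
    [[-0.86,-0.22,0],[0,0,0]],
    [[-0.86,-0.22,0],[0,0,0]],
    [[-0.86,-0.22,0],[0,0,0]],
  ],
)

```text
clock: 2.6
tool_pos: [0.5587, -0.0715, 0.231]
tcp_rot: [-1.24, -2.886, -0.0]
wrist_force: [-0.3, 0.6, -0.8]
gripper_width: 0.996
finger_force: 0.0
```

```bash
python3 go.py .631 -.212 .16 43.5
```

```text
pos [ 0.5587 -0.0715  0.231 ] yaw y 43.5 tilt [-0.     0.001 -1.   ] j [-0.52  0.3   0.7   1.76 -0.21  1.16  1.01] F [-0.3  0.6 -0.8] w 0.996 t 2.6
turn units [ 0.   -0.01  0.  ]
shift now-axes [-2.53 -0.74  1.18]  after-turn axes [-2.53 -0.74  1.18]
```

Move above the module and take a close look with the wrist camera.

Emit:
play_rows(
  deltas=[
    [[-0.85,-0.25,0.3],[0,0,0]],
    [[-0.84,-0.25,0.3],[0,0,0]],
    [[-0.84,-0.24,0.3],[0,0,0]],
    [[0,0,0.28],[0,0,0]],
    [[0,0,0],[0,0,0]],
  ],
)

```text
clock: 3.22
tool_pos: [0.629, -0.2099, 0.1582]
tcp_rot: [-1.239, -2.882, -0.0]
wrist_force: [0.2, 0.2, 0.0]
gripper_width: 0.999
finger_force: 0.0
```

```bash
python3 - <<'E'
from h import *
a=r.get_image("wrist"); save(a,"w1.png"); W=world(a)
for lo,hi,n in((.03,.046,"module"),(.066,.082,"rib")):
    m=((W[...,2]>lo)&(W[...,2]<hi)&(np.hypot(W[...,0]-.631,W[...,1]+.212)<.09)&(a["depth"]>0)).astype(np.uint8)
    c,l,s,_=cv2.connectedComponentsWithStats(m)
    for k in range(1,c):
        if s[k,4]>200:
            p=W[l==k]; print(n,s[k],cv2.minAreaRect((p[:,:2]*1000).astype(np.float32)),np.median(p[:,2]))
E
python3 go.py .631 -.212 .044 43.5
```

```text
module [ 254  158  132   68 6810] ((629.6265869140625, -210.82569885253906), (120.19261169433594, 64.31939697265625), 42.90436935424805) 0.038459726066895544
rib [ 304  177   32   53 1636] ((629.3338623046875, -210.39810180664062), (25.60686492919922, 43.56396484375), 42.9317626953125) 0.07441987862004716
pos [ 0.6299 -0.2093  0.1595] yaw y 43.54 tilt [-0.002  0.002 -1.   ] j [-0.2   0.57  0.66  1.59 -0.38  1.12  1.32] F [0.3 0.2 0.5] w 1.001 t 3.275
turn units [-0.   -0.02  0.01]
shift now-axes [-0.05 -0.02  1.93]  after-turn axes [-0.04 -0.02  1.93]
```

View pics/w1.png

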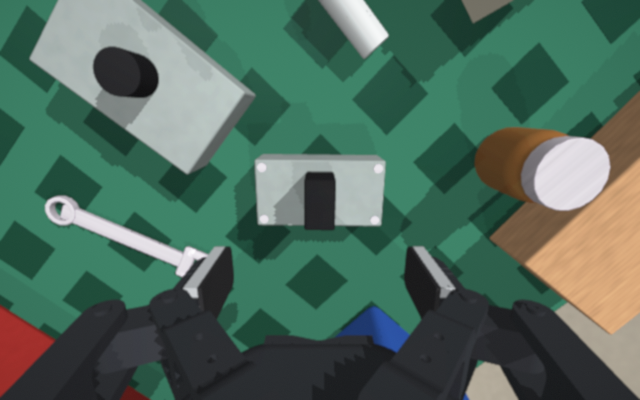

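The wrist view shows the module centred at about (320,190) with its rib between the open fingers, and nothing in the way. Descend and grip.

Emit:
play_rows(
  deltas=[
    [[-0.02,0.01,0.6],[0,0,0.09]],
    [[0,0,0.6],[0,0,0]],
    [[0,0,0.45],[0,0,0]],
    [[0,0,0.25],[0,0,0]],
    [[0,0,0],[0,0,0]],
  ],
)

```text
clock: 3.9
tool_pos: [0.6317, -0.2102, 0.0464]
tcp_rot: [-1.254, -2.88, -0.001]
wrist_force: [-0.0, 0.1, 0.5]
gripper_width: 1.003
finger_force: 0.0
```

Emit:
play_rows(
  deltas=[
    [[0,0,0],[0,0,0]],
    [[0,0,0],[0,0,0]],
    [[0,0,0],[0,0,0]],
    [[0,0,0],[0,0,0]],
    [[0,0,0],[0,0,0]],
  ],
  grip=-1,
)

```text
clock: 4.53
tool_pos: [0.6323, -0.212, 0.0473]
tcp_rot: [1.256, 2.878, 0.0]
wrist_force: [0.6, -0.1, 4.9]
gripper_width: 0.291
finger_force: 60.5
```

Emit:
play_rows(
  deltas=[
    [[0,0,0],[0,0,0]],
    [[0,0,0],[0,0,0]],
    [[0,0,0],[0,0,0]],
    [[0,0,-0.2],[0,0,0]],
    [[0,0,-0.3],[0,0,0]],
  ],
)

```text
clock: 5.15
tool_pos: [0.6306, -0.2109, 0.0761]
tcp_rot: [-1.255, -2.877, 0.0]
wrist_force: [-0.5, -0.3, -2.6]
gripper_width: 0.288
finger_force: 59.6
```

```bash
python3 go.py .566 .105 .18 -12
```

```text
pos [ 0.6306 -0.2109  0.0761] yaw y 42.85 tilt [-0.003  0.001 -1.   ] j [-0.16  0.66  0.62  1.65 -0.44  0.98  1.35] F [-0.5 -0.3 -2.6] w 0.288 t 5.15
turn units [-0.02 -0.01  7.98]
shift now-axes [ 4.6   2.79 -1.72]  after-turn axes [ 4.93 -2.15 -1.73]
```

Emit:
play_rows(
  deltas=[
    [[0,0,-0.6],[0,0,0]],
    [[0,0,-0.6],[0,0,0.5]],
    [[0,0,-0.4],[0,0,0.8]],
    [[0,0,-0.1],[0,0,0.9]],
    [[0,0,0],[0,0,0.9]],
  ],
)

```text
clock: 5.78
tool_pos: [0.632, -0.2117, 0.1804]
tcp_rot: [1.771, 2.593, 0.002]
wrist_force: [0.4, 0.4, -2.1]
gripper_width: 0.292
finger_force: 59.7
```

Emit:
play_rows(
  deltas=[
    [[0,0,0],[0,0,1]],
    [[0,0,0],[0,0,1]],
    [[0,0,0],[0,0,1]],
    [[0,0,0],[0,0,1]],
    [[0,0,0],[0,0,0.88]],
  ],
)

```text
clock: 6.4
tool_pos: [0.6316, -0.2113, 0.1792]
tcp_rot: [-2.445, -1.972, -0.001]
wrist_force: [0.7, 0.6, -2.1]
gripper_width: 0.292
finger_force: 59.7
```

Emit:
play_rows(
  deltas=[
    [[0.4,-0.17,0],[0,0,0]],
    [[0.8,-0.35,0],[0,0,0]],
    [[0.8,-0.35,0],[0,0,0]],
    [[0.8,-0.35,0],[0,0,0]],
    [[0.5,-0.22,0],[0,0,0]],
  ],
)

```text
clock: 7.02
tool_pos: [0.5877, 0.0038, 0.1789]
tcp_rot: [-2.437, -1.979, -0.002]
wrist_force: [0.2, -0.5, -2.5]
gripper_width: 0.292
finger_force: 59.7
```

```bash
python3 go.py .566 .105 .18 -12
```

```text
pos [0.5877 0.0038 0.1789] yaw y -11.83 tilt [-0.     0.002 -1.   ] j [-0.79  0.51  0.97  1.77 -0.46  1.12  0.13] F [ 0.2 -0.5 -2.5] w 0.292 t 7.025
turn units [-0.01 -0.02  0.03]
shift now-axes [ 1.58 -0.7  -0.01]  after-turn axes [ 1.57 -0.71 -0.02]
```

```bash
python3 - <<'E'
from h import *
a=r.get_image("wrist"); save(a,"w2.png"); W=world(a); s=r.sense(); M=R.from_rotvec(s["tcp_rot"]).as_matrix(); p0=s["tool_pos"]
def rects(lo,hi,n,x,y,rad):
    m=((W[...,2]>lo)&(W[...,2]<hi)&(np.hypot(W[...,0]-x,W[...,1]-y)<rad)&(a["depth"]>0)).astype(np.uint8)
    c,l,st,_=cv2.connectedComponentsWithStats(m)
    for k in range(1,c):
        if st[k,4]>400:
            p=W[l==k]; q=cv2.minAreaRect((p[:,:2]*1000).astype(np.float32)); print(n,st[k],np.round(q[0],1),np.round(q[1],1),round(q[2],1),np.median(p[:,2]))
            print("   in tool",(M.T@(np.r_[np.array(q[0])/1000,np.median(p[:,2])]-p0)*1000).round(1))
rects(.05,.068,"unit",.566,.105,.16)
rects(.02,.036,"floor",.566,.105,.08)
rects(p0[2]-.025,p0[2]+.0,"module",p0[0],p0[1],.09)
E
```

```text
unit [  154     0   218   192 22992] [559.4  89.2] [155.6 170.9] 78.2 0.06042436482831792
   in tool [ 72.3 -42.9 118.5]
floor [ 199   43  141   81 9997] [563.  106.1] [ 69.5 125.8] 78.2 0.03047351801011755
   in tool [ 89.4 -42.7 148.5]
module [  209   179   220   107 14754] [587.1   7.2] [ 61.1 120.1] 78.4 0.17002771208548617
   in tool [-1.9  0.2  8.3]
```

View pics/w2.png

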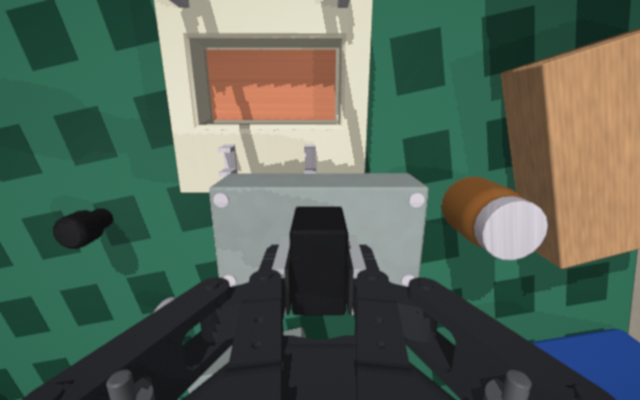

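The module is held level at (210–428, 178–285), with the bay ahead at (190–340, 40–125). I'll refine the module and bay centres using the corner pins and the bay mouth in one image.

```bash
cat > rel.py <<'E'
from h import *
a=r.get_image("wrist"); W=world(a); C=a["camera_from_world"]; s=r.sense(); M=R.from_rotvec(s["tcp_rot"]).as_matrix(); p0=s["tool_pos"]
T=lambda P:(np.asarray(P)-p0)@M*1000
g=a["frame"].astype(int); ok=a["depth"]>0
mod=(W[...,2]>p0[2]-.012)&(W[...,2]<p0[2]-.003)&ok
bright=(g.min(-1)>205)&mod
n,l,st,c=cv2.connectedComponentsWithStats(bright.astype(np.uint8))
for k in range(1,n):
    if st[k,4]>15: print("pin",c[k].round(),st[k,4],T(np.median(W[l==k],0)).round(1))
t=T(W[mod]); print("module top x rng",np.percentile(t[:,0],[.5,99.5]).round(1),"y",np.percentile(t[:,1],[.5,99.5]).round(1))
top=((abs(W[...,2]-.0602)<.0025)&ok).astype(np.uint8)
cs,h=cv2.findContours(top,cv2.RETR_CCOMP,cv2.CHAIN_APPROX_NONE)
for q,hh in zip(cs,h[0]):
    if hh[3]>=0 and cv2.contourArea(q)>1500:
        p=W[q[:,0,1],q[:,0,0]]; t=cv2.minAreaRect(T(p)[:,:2].astype(np.float32)); print("mouth",np.round(t[0],1),np.round(t[1],1),round(t[2],1))
E
python3 rel.py
```

```text
pin [417. 198.] 74 [29.5 50.8  7.9]
pin [231. 279.] 22 [-20.2 -54.    7.6]
pin [406. 279.] 19 [-20.4  49.2   8.1]
module top x rng [-22.9  35.7] y [-61.4  56.5]
mouth [ 91.9 -44. ] [ 73. 129.] 0.4
```

Emit:
play_rows(
  deltas=[
    [[0.4,-0.2,0],[0,0,0]],
    [[0.6,-0.3,0],[0,0,0]],
    [[0.47,-0.21,0],[0,0,0]],
    [[0,0,0.4],[0,0,0]],
    [[0,0,0.35],[0,0,0]],
  ],
)

```text
clock: 7.75
tool_pos: [0.5653, 0.0948, 0.1333]
tcp_rot: [2.442, 1.976, 0.001]
wrist_force: [-0.4, -0.4, -1.9]
gripper_width: 0.294
finger_force: 59.8
```

Emit:
play_rows(
  deltas=[
    [[0,0,0],[0,0,0]],
    [[0,0,0],[0,0,0]],
    [[0,0,0],[0,0,0]],
  ],
)

```text
clock: 8.12
tool_pos: [0.5659, 0.0947, 0.1344]
tcp_rot: [2.442, 1.975, 0.002]
wrist_force: [0.2, -0.2, -2.6]
gripper_width: 0.293
finger_force: 59.6
```

```bash
python3 rel.py; python3 go.py .566 .105 .135 -11.9; python3 - <<'E'
from h import *
save(r.get_image("wrist"),"w3.png")
b=r.get_image("top");W=world(b)
for lo,hi,n in((.118,.134,"mod"),(.055,.066,"unit")):
    m=((W[...,2]>lo)&(W[...,2]<hi)&(np.hypot(W[...,0]-.566,W[...,1]-.105)<.15)).astype(np.uint8)
    c,l,s,_=cv2.connectedComponentsWithStats(m)
    k=1+np.argmax(s[1:,4]); p=W[l==k]; print(n,s[k],cv2.minAreaRect((p[:,:2]*1000).astype(np.float32)),np.median(p[:,2]))
E
```

```text
module top x rng [-25.5  86.8] y [-60.1  57.8]
pos [0.5658 0.0949 0.1343] yaw y -12.05 tilt [ 0.001  0.    -1.   ] j [-0.94  0.53  0.95  1.85 -0.5   1.02 -0.  ] F [ 0.   0.7 -1.3] w 0.294 t 8.175
turn units [ 0.01 -0.01 -0.02]
shift now-axes [ 0.17 -0.03 -0.01]  after-turn axes [ 0.17 -0.03 -0.01]
mod [240 147  33  67 761] ((562.7249755859375, 79.46235656738281), (34.79225158691406, 120.06067657470703), 76.66595458984375) 0.12488074527035664
unit [ 215  142   90   94 3069] ((560.2823486328125, 81.072265625), (142.5222625732422, 170.5284881591797), 78.03425598144531) 0.060118950942445015
```

View pics/w3.png

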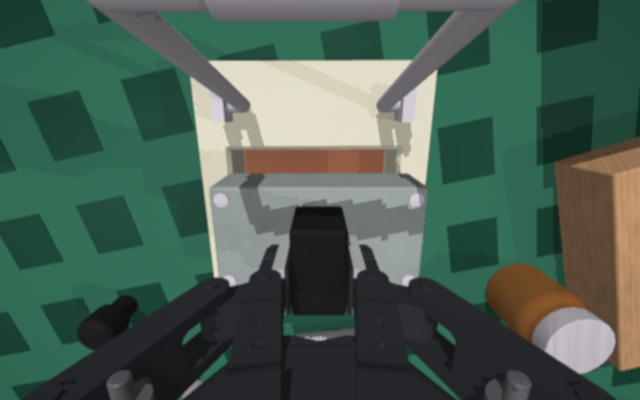

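The module hangs over the bay, and the far mouth edge is visible at row 148, columns 228–398. I'll work out the remaining offset and the camera's clearance to the bail.

```bash
cat > rel2.py <<'E'
from h import *
a=r.get_image("wrist"); W=world(a); s=r.sense(); M=R.from_rotvec(s["tcp_rot"]).as_matrix(); p0=s["tool_pos"]
print("cam in tool mm",((np.linalg.inv(a["camera_from_world"])[:3,3]-p0)@M*1000).round())
ux=np.array([np.cos(np.radians(-11.9)),np.sin(np.radians(-11.9)),0]); uy=np.array([-ux[1],ux[0],0])
U=(W-[.566,.105,.06])@np.c_[ux,uy,[0,0,1]]*1000   # unit frame mm about nominal bay
print("tool in unit",((p0-[.566,.105,.06])@np.c_[ux,uy,[0,0,1]]*1000).round(1))
ok=a["depth"]>0; zt=(p0[2]-.0093-.06)*1000
mod=ok&(abs(U[...,2]-zt)<4)&(np.hypot(U[...,0],U[...,1])<90)
n,l,st,_=cv2.connectedComponentsWithStats(mod.astype(np.uint8)); t=U[l==1+np.argmax(st[1:,4])]
print("module far y",np.percentile(t[:,1],99.5).round(1),"x",np.percentile(t[:,0],[.3,99.7]).round(1),"z",np.median(t[:,2]).round(1))
top=ok&(abs(U[...,2])<2)
b=top&(abs(U[...,0])<40)&(U[...,1]>20)&(U[...,1]<60); print("mouth far y (expect 34.5..37.5)",np.percentile(U[b][:,1],1).round(1))
b=top&(abs(U[...,0])>55)&(abs(U[...,0])<80)&(U[...,1]>14)&(U[...,1]<33)
x=U[b][:,0]; print("mouth x (expect +-62.5..65.5)",[np.percentile(x[x<0],99).round(1) if (x<0).any() else None,np.percentile(x[x>0],1).round(1) if (x>0).any() else None])
b=top&(U[...,1]>45)&(U[...,1]<60); print("unit x sides",np.percentile(U[b][:,0],[.5,99.5]).round(1)); b=top&(abs(U[...,0])<40)&(U[...,1]>0);print("unit far y",np.percentile(U[b][:,1],99.5).round(1))
E
python3 rel2.py
```

```text
cam in tool mm [  73.   -1. -143.]
tool in unit [ 1.5 -9.7 73.9]
module far y 23.4 x [-58.9  59.4] z 65.2
mouth far y (expect 34.5..37.5) 35.6
mouth x (expect +-62.5..65.5) [np.float64(-65.8), np.float64(59.8)]
unit x sides [-87.1  81.3]
unit far y 94.7
```

Emit:
play_rows(
  deltas=[
    [[0.14,-0.05,0],[0,0,0]],
    [[0,0,0.1],[0,0,0]],
    [[0,0,0.2],[0,0,0]],
    [[0,0,0],[0,0,0]],
    [[0,0,0],[0,0,0]],
  ],
)

```text
clock: 8.95
tool_pos: [0.5639, 0.1037, 0.1153]
tcp_rot: [2.442, 1.976, -0.001]
wrist_force: [0.2, -0.4, -1.8]
gripper_width: 0.295
finger_force: 59.7
```

```bash
python3 rel2.py;python3 go.py .566 .105 .08 -11.9
```

```text
cam in tool mm [  73.   -1. -143.]
tool in unit [-1.6 -1.6 55.6]
module far y 31.5 x [-62.3  56.1] z 46.5
mouth far y (expect 34.5..37.5) 35.6
mouth x (expect +-62.5..65.5) [np.float64(-65.9), np.float64(60.3)]
unit x sides [-87.1  81.4]
unit far y 94.8
pos [0.5641 0.1038 0.1156] yaw y -12.04 tilt [ 0. -0. -1.] j [-0.94  0.55  0.93  1.86 -0.53  0.99  0.  ] F [-0.3 -0.4 -2. ] w 0.289 t 9.0
turn units [ 0.    0.   -0.02]
shift now-axes [0.03 0.03 0.59]  after-turn axes [0.03 0.03 0.59]
```

Emit:
play_rows(
  deltas=[
    [[0,0,0.1],[0,0,0]],
    [[0,0,0.1],[0,0,0]],
    [[0,0,0.1],[0,0,0]],
    [[0,0,0],[0,0,0]],
  ],
)

```text
clock: 9.5
tool_pos: [0.5634, 0.1041, 0.0968]
tcp_rot: [-2.441, -1.976, 0.002]
wrist_force: [0.0, 0.9, -1.7]
gripper_width: 0.291
finger_force: 59.7
```

Emit:
play_rows(
  deltas=[
    [[0,0,0.1],[0,0,0]],
    [[0,0,0.1],[0,0,0]],
    [[0,0,0.08],[0,0,0]],
    [[0,0,0.05],[0,0,0]],
    [[0,0,0],[0,0,0]],
  ],
)

```text
clock: 10.12
tool_pos: [0.564, 0.104, 0.0776]
tcp_rot: [2.442, 1.977, -0.0]
wrist_force: [-0.2, -0.1, -1.9]
gripper_width: 0.289
finger_force: 59.9
```

Emit:
play_rows(
  deltas=[
    [[0,0,0.04],[0,0,0]],
    [[0,0,0.04],[0,0,0]],
    [[0,0,0.04],[0,0,0]],
    [[0,0,0.02],[0,0,0]],
    [[0,0,0],[0,0,0]],
  ],
)

```text
clock: 10.75
tool_pos: [0.5643, 0.104, 0.0711]
tcp_rot: [-2.441, -1.976, -0.002]
wrist_force: [-4.1, 0.0, 11.1]
gripper_width: 0.291
finger_force: 61.6
```

Pressing at 11 N, close to home. Push a little more.

Emit:
play_rows(
  deltas=[
    [[0,0,0.03],[0,0,0]],
    [[0,0,0.03],[0,0,0]],
    [[0,0,0.02],[0,0,0]],
    [[0,0,0],[0,0,0]],
  ],
)

```text
clock: 11.25
tool_pos: [0.5645, 0.104, 0.0691]
tcp_rot: [-2.439, -1.974, -0.003]
wrist_force: [-11.1, 0.9, 30.6]
gripper_width: 0.297
finger_force: 64.3
```

```bash
python3 - <<'E'
from h import *
a=r.get_image("wrist");W=world(a);x,y=.566,.105
m=(a["depth"]>0)&(abs(W[...,2]-.06)<.025)
ux=np.array([np.cos(np.radians(-11.9)),np.sin(np.radians(-11.9)),0]); uy=np.array([-ux[1],ux[0],0])
U=(W-[.563,.1055,.06])@np.c_[ux,uy,[0,0,1]]*1000
for n,c in (("mod L",(-58,-40,5,26)),("mod R",(40,58,5,26)),("mod F",(-50,50,24,30)),("unit far",(-40,40,45,60)),("unit L",(-80,-70,0,30)),("unit R",(70,80,0,30))):
    k=m&(U[...,0]>c[0])&(U[...,0]<c[1])&(U[...,1]>c[2])&(U[...,1]<c[3]); print(n,k.sum(),np.median(U[k][:,2]).round(2) if k.any() else None)
E
python3 go.py .5 .1 .1
```

```text
mod L 1139 0.68
mod R 1146 0.3
mod F 1949 0.38
unit far 4469 0.52
unit L 915 0.47
unit R 928 0.54
pos [0.5645 0.104  0.069 ] yaw y -12.03 tilt [-0.001  0.004 -1.   ] j [-0.9   0.61  0.87  1.89 -0.59  0.92  0.05] F [-10.1   0.   30.6] w 0.29 t 11.3
shift now-axes [-0.29 -1.04 -0.52]  after-turn axes [-0.29 -1.04 -0.52]
```

Flush. Release and rise.

Emit:
play_rows(
  deltas=[
    [[0,0,-0.03],[0,0,0]],
    [[0,0,0],[0,0,0]],
    [[0,0,0],[0,0,0]],
    [[0,0,0],[0,0,0]],
    [[0,0,0],[0,0,0]],
  ],
  grip=0.6,
)

```text
clock: 11.92
tool_pos: [0.5638, 0.104, 0.0661]
tcp_rot: [-2.442, -1.977, 0.0]
wrist_force: [1.3, -0.5, 0.1]
gripper_width: 0.802
finger_force: 0.0
```

Emit:
play_rows(
  deltas=[
    [[0,0,-0.2],[0,0,0]],
    [[0,0,-0.4],[0,0,0]],
    [[0,0,-0.6],[0,0,0]],
    [[0,0,-0.8],[0,0,0]],
    [[0,0,-0.9],[0,0,0]],
  ],
)

```text
clock: 12.55
tool_pos: [0.5635, 0.1038, 0.2422]
tcp_rot: [-2.442, -1.976, 0.0]
wrist_force: [-0.2, 0.7, 0.5]
gripper_width: 0.802
finger_force: 0.0
```

```bash
python3 - <<'E'
from h import *
a=r.get_image("top"); save(a,"top2.png"); W=world(a)
ux=np.array([np.cos(np.radians(-11.9)),np.sin(np.radians(-11.9)),0]); uy=np.array([-ux[1],ux[0],0])
U=(W-[.5645,.1055,.06])@np.c_[ux,uy,[0,0,1]]*1000
k=(abs(U[...,0])<30)&(U[...,1]>70)&(U[...,1]<160)&(U[...,2]>60)&(U[...,2]<170)
t=U[k]; print("bar top",k.sum(),np.median(t,0).round(1), np.percentile(t[:,1],[3,97]))
for nx,q in (("modL",(-58,-35)),("modR",(35,58))):
    k=(U[...,0]>q[0])&(U[...,0]<q[1])&(abs(U[...,1])<28)&(abs(U[...,2])<30); print(nx,k.sum(),np.median(U[k][:,2]) if k.any() else 0)
E
python3 go.py .592 .235 .23 78.1
```

```text
pos [0.5682 0.1032 0.2496] yaw y -12.09 tilt [ 0.012  0.003 -1.   ] j [-1.05  0.41  1.06  1.72 -0.39  1.22 -0.11] F [ 3.2 -0.9  5.4] w 0.796 t 12.6
turn units [ 0.03 -0.11 13.06]
shift now-axes [ 2.23 -0.08  0.34]  after-turn axes [-0.06 -2.23  0.33]
  return _methods._mean(a, axis=axis, dtype=dtype,
  ret = um.true_divide(
Traceback (most recent call last):
IndexError: index -1 is out of bounds for axis 0 with size 0
```

View pics/top2.png

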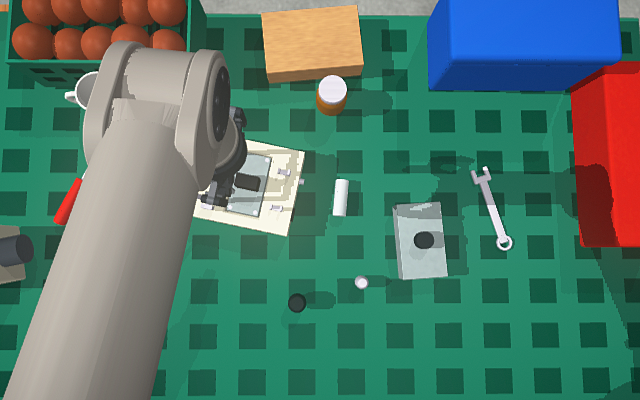

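The top view shows the module sitting in the bay around (250,185), with the arm hiding the bail. I'll measure the bail from the scene and wrist cameras.

```bash
cat > bail.py <<'E'
from h import *
ux=np.array([np.cos(np.radians(-11.9)),np.sin(np.radians(-11.9)),0]); uy=np.array([-ux[1],ux[0],0]); B=np.c_[ux,uy,[0,0,1]]
def U(W): return (W-[.5635,.1055,.06])@B*1000
if __name__=="__main__":
    s=r.sense(); print("tool in unit",U(s["tool_pos"]).round(1),"F",s["wrist_force"].round(1),s["clock"])
    for n in("scene","wrist"):
        a=r.get_image(n);u=U(world(a)); g=a["frame"].astype(int)
        grey=(g.max(-1)-g.min(-1)<30)&(g.min(-1)>70)&(a["depth"]>0)
        rho=np.hypot(u[...,1]-66,u[...,2]-8)
        k=grey&(abs(u[...,0])<45)&(abs(rho-130)<14)&(u[...,2]>-5)
        ang=np.arctan2(u[k][:,2]-8,66-u[k][:,1])
        print(n,k.sum(),"bar ang",np.percentile(ang,[5,50,95]).round(3) if k.any() else None, np.median(u[k],0).round(1) if k.any() else None)
        k=(abs(abs(u[...,0])-48)<9)&(abs(u[...,1])<29)&(abs(u[...,2])<20)&(a["depth"]>0); print("  module top z",k.sum(),np.median(u[k][:,2]).round(1) if k.any() else None)
E
python3 bail.py
```

```text
tool in unit [  5.   -1.2 189.6] F [ 3.2 -0.9  5.4] 12.6
scene 488 bar ang [-0.083  0.     1.755] [  2.2 -55.9   8. ]
  module top z 273 -1.4
wrist 4774 bar ang [-0.064  1.732  1.793] [  0.2  87.6 139.8]
  module top z 1536 0.4
```

Emit:
play_rows(
  deltas=[
    [[0.4,0,0],[0,0,0]],
    [[0.7,0,0],[0,0,0]],
    [[0.7,0,0],[0,0,0]],
    [[0.35,0,0],[0,0,0]],
    [[0,0,0],[0,0,0]],
  ],
  grip=-1,
)

```text
clock: 13.32
tool_pos: [0.5901, 0.2323, 0.2388]
tcp_rot: [2.438, 1.981, -0.004]
wrist_force: [0.2, -0.2, -0.2]
gripper_width: -0.004
finger_force: 0.0
```

Emit:
play_rows(
  deltas=[
    [[0,0,0],[0,0,0]],
    [[0,0,0],[0,0,0]],
    [[0,0,0],[0,0,0]],
  ],
)

```text
clock: 13.7
tool_pos: [0.5908, 0.2289, 0.2407]
tcp_rot: [-2.444, -1.974, -0.001]
wrist_force: [-0.6, -0.3, 0.0]
gripper_width: -0.002
finger_force: 0.0
```

```bash
python3 bail.py; python3 go.py .59 .23 .18 -11.9
```

```text
tool in unit [  1.3 126.4 180.7] F [-0.6 -0.3  0. ] 13.7
scene 538 bar ang [-0.082  0.036  1.755] [ -2.1 -54.7  12.7]
  module top z 268 -1.3
wrist 1065 bar ang [-0.056  1.774  1.803] [  1.4  93.2 139.7]
  module top z 264 0.5
pos [0.5908 0.2296 0.2406] yaw y -12.07 tilt [ 0.     0.001 -1.   ] j [-1.11  0.54  0.99  1.58 -0.47  1.27 -0.26] F [0.5 1.  0.5] w -0.003 t 13.8
turn units [ 0.   -0.   -0.03]
shift now-axes [ 0.   -0.01  1.01]  after-turn axes [ 0.   -0.01  1.01]
```

Emit:
play_rows(
  deltas=[
    [[0,0,0.5],[0,0,0]],
    [[0,0,0.53],[0,0,0]],
    [[-0.28,0,-0.03],[0,0,0]],
    [[-0.28,0,-0.03],[0,0,0]],
    [[-0.28,0,-0.04],[0,0,0]],
  ],
)

```text
clock: 14.42
tool_pos: [0.5809, 0.1796, 0.1861]
tcp_rot: [2.443, 1.975, 0.004]
wrist_force: [0.1, 1.7, -0.8]
gripper_width: -0.004
finger_force: 1.0
```

Emit:
play_rows(
  deltas=[
    [[-0.31,0,0.07],[0,0,0]],
    [[-0.32,0,0.08],[0,0,0]],
    [[-0.28,0,0.16],[0,0,0]],
    [[-0.28,0,0.16],[0,0,0]],
    [[0,0,0],[0,0,0]],
  ],
)

```text
clock: 15.05
tool_pos: [0.564, 0.1089, 0.155]
tcp_rot: [-2.444, -1.973, 0.005]
wrist_force: [-0.0, -0.2, -0.0]
gripper_width: -0.001
finger_force: 0.0
```

```bash
python3 bail.py; python3 - <<'E'
from h import *
save(r.get_image("scene"),"s2.png")
E
```

```text
tool in unit [-0.2  3.4 95. ] F [-0.  -0.2 -0. ] 15.05
scene 704 bar ang [-0.082  0.038  1.002] [  0.8 -54.   13.3]
  module top z 274 -1.3
wrist 1811 bar ang [-0.064  0.913  1.205] [  1.   -7.  102.1]
  module top z 2550 0.4
```

View pics/s2.png

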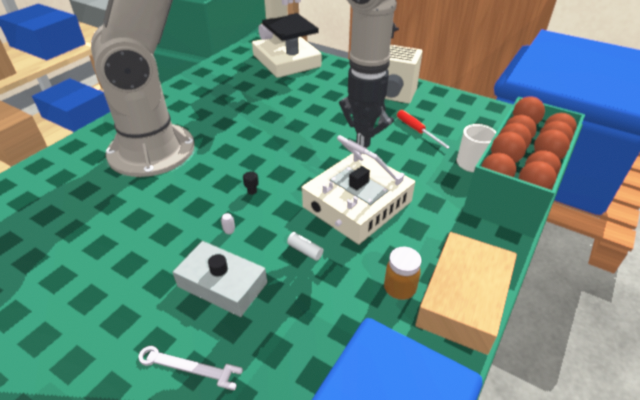

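The scene view shows the bail swung to about 0.95 rad, with its crossbar near (355,148) in front of the fingers. The module is flush. Continue the arc, then go over the bar and press it down.

Emit:
play_rows(
  deltas=[
    [[-0.15,0,0.13],[0,0,0]],
    [[-0.16,0,0.15],[0,0,0]],
    [[-0.13,0,0.17],[0,0,0]],
    [[-0.13,0,0.17],[0,0,0]],
    [[0,0,0],[0,0,0]],
  ],
)

```text
clock: 15.82
tool_pos: [0.5573, 0.0771, 0.118]
tcp_rot: [-2.442, -1.975, 0.003]
wrist_force: [-0.4, 1.5, -0.4]
gripper_width: 0.001
finger_force: 0.6
```

Emit:
play_rows(
  deltas=[
    [[0.1,0,0],[0,0,0]],
    [[0,0,-0.4],[0,0,0]],
    [[0,0,-0.4],[0,0,0]],
    [[-0.4,0,0],[0,0,0]],
    [[0,0,0],[0,0,0]],
  ],
)

```text
clock: 16.45
tool_pos: [0.5533, 0.0567, 0.1668]
tcp_rot: [-2.446, -1.971, 0.003]
wrist_force: [-0.8, 0.5, 0.1]
gripper_width: -0.001
finger_force: 0.0
```

```bash
python3 bail.py
```

```text
tool in unit [  0.  -49.8 106.8] F [-0.8  0.5  0.1] 16.45
scene 626 bar ang [-0.084 -0.011  0.546] [  0.2 -55.8   6.5]
  module top z 232 -1.2
wrist 4502 bar ang [-0.066  0.542  0.573] [ -0.2 -48.8  74.5]
  module top z 2113 0.5
```

Emit:
play_rows(
  deltas=[
    [[-0.02,0,0.35],[0,0,0]],
    [[-0.06,0,0.3],[0,0,0]],
    [[-0.06,0,0.3],[0,0,0]],
    [[-0.05,0,0.25],[0,0,0]],
    [[-0.02,0,0.15],[0,0,0]],
  ],
)

```text
clock: 17.18
tool_pos: [0.5514, 0.0474, 0.0849]
tcp_rot: [-2.442, -1.976, 0.002]
wrist_force: [-0.5, -0.3, 1.9]
gripper_width: 0.003
finger_force: 0.7
```

Emit:
play_rows(
  deltas=[
    [[-0.01,0,0.1],[0,0,0]],
    [[0,0,0.08],[0,0,0]],
    [[0,0,0.03],[0,0,0]],
    [[0,0,0],[0,0,0]],
  ],
)

```text
clock: 17.68
tool_pos: [0.552, 0.0473, 0.0747]
tcp_rot: [-2.441, -1.976, -0.001]
wrist_force: [-3.7, -0.1, 9.9]
gripper_width: 0.0
finger_force: 5.0
```

```bash
python3 bail.py
```

```text
tool in unit [  0.7 -59.3  14.7] F [-3.7 -0.1  9.9] 17.675
scene 451 bar ang [-0.066  0.028  0.281] [  4.6 -68.9  11.7]
  module top z 158 8.4
wrist 6791 bar ang [-0.067  0.028  0.357] [  1.  -56.9  11.5]
  module top z 7932 11.2
```

The tip is at bar-top height with 10 N, so the bail is home. One more light push, then retreat and check.

Emit:
play_rows(
  deltas=[
    [[0,0,0.03],[0,0,0]],
    [[0,0,0],[0,0,0]],
    [[0,0,-0.3],[0,0,0]],
    [[0,0,-0.7],[0,0,0]],
    [[0,0,-0.9],[0,0,0]],
  ],
)

```text
clock: 18.4
tool_pos: [0.5513, 0.0478, 0.1865]
tcp_rot: [-2.441, -1.977, 0.002]
wrist_force: [1.8, 1.4, 0.3]
gripper_width: -0.002
finger_force: 0.0
```

Emit:
play_rows(
  deltas=[
    [[-0.7,0,-0.3],[0,0,0]],
    [[-0.8,0,0],[0,0,0]],
    [[-0.5,0,0],[0,0,0]],
    [[0,0,0],[0,0,0]],
    [[0,0,0],[0,0,0]],
  ],
)

```text
clock: 19.02
tool_pos: [0.5274, -0.0688, 0.2038]
tcp_rot: [-2.44, -1.978, -0.002]
wrist_force: [-0.2, 1.0, 0.5]
gripper_width: 0.002
finger_force: 0.0
```

```bash
python3 - <<'E'
from bail import *
a=r.get_image("wrist"); save(a,"w4.png"); u=U(world(a)); ok=a["depth"]>0
def med(n,x0,x1,y0,y1):
    k=ok&(u[...,0]>x0)&(u[...,0]<x1)&(u[...,1]>y0)&(u[...,1]<y1)&(abs(u[...,2])<60); print(n,k.sum(),np.percentile(u[k][:,2],[50,90,98]).round(1) if k.any() else None)
med("sleeve",-18,18,-72,-56); med("modL",-40,-20,-25,25); med("modR",20,40,-25,25); med("unit",-82,-72,-80,60); med("armL",-53,-43,-40,40); med("armR",43,53,-40,40)
s=r.sense(); print(s["wrist_force"].round(1),s["finger_force"],s["clock"],U(s["tool_pos"]).round(1))
E
```

```text
sleeve 829 [14.1 15.8 16.5]
modL 298 [0.4 1.5 2.1]
modR 306 [0.5 1.6 2.1]
unit 925 [0.5 1.4 2. ]
armL 405 [12.3 13.9 14.6]
armR 358 [12.6 13.9 14.7]
[-0.4  0.   0.1] 0.0 19.075 [   0.6 -177.7  143.6]
```

View pics/w4.png

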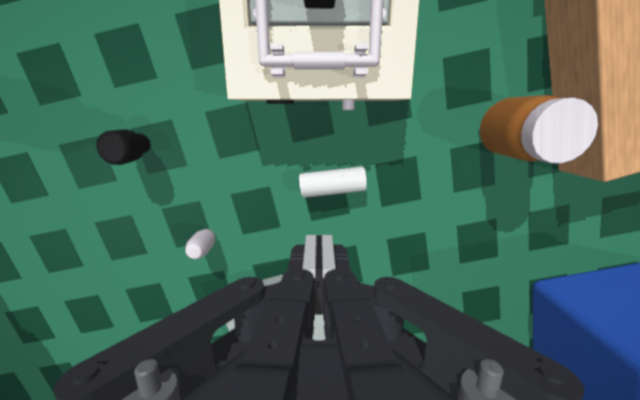

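The crossbar lies in both forks at about (320,60), level with the closed height (sleeve top 15 mm above the face). The module is flush and the arm is clear.

```bash
python3 -c "
from workcell import r
print(r.finish_job())"
```

```text
the job is handed in; nothing more can be done
None
```

The job is handed in: in the last camera check the module sat flush in the bay, the bail's crossbar lay home in the catch and the arm was clear; the large module was never touched, and the hand-in returned no verdict.

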